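# Scan a vial rack in and hold it home in the sampler's tray corner

### The job

Log the black vial rack in and load it: lift the hand scanner out of its dock, hold it still with its window aimed straight at the rack's barcode label, from about 7 cm, for a good second while the rack stays still, then stand the scanner upright back in its dock and let go of it. Then set the rack flat on the steel tray, square to its walls, and press it fully home into the corner so that both blue sprung stop bars are pushed in level with their walls at the same time; finish while still holding it pressed there, without letting go. Leave the bottles and the jar where they stand.

Things in the scene. Friction and masses are not known exactly. Their poses are not given: they have to be found in the camera images.
- rack: Black square vial rack, 110 x 110 mm, 45 mm tall, 0.3 to 0.55 kg, loose on the bench. Origin: centre of its underside, z up. Along its +y and -y edges stand rows of seven blue vial caps, fixed in the rack (rows 12 mm wide, centred 45 mm from the middle, tops 50 mm above the underside). A handle stands in its middle, a barcode label lies on top at its +x edge.
- handle (a point): The rack's handle, 74 mm above the middle of the rack's underside, axes as the rack's. A bare aluminium fin, 50 mm long along the rack's x, 16 mm thick along its y, from the rack's top (45 mm) up to 95 mm above the underside. Beside it the top is bare for 30 mm, then come the caps.
- label (a point): Centre of the white barcode label (22 mm along rack x, 50 mm along y) lying flat on the rack's top face, 41 mm from the rack's middle towards its +x, 46 mm above its underside.
- scanner: Cordless hand scanner, a white upright stick 30 mm (its x) by 38 mm (its y), with a black nose 36 x 44 mm on its lowest 28 mm; 120 mm tall in all, 0.16 kg. It stands nose down, loose, in its dock. Origin: centre of its underside, z up along the stick. Grip it by the white part.
- window (a point): The scanner's reading window, at the centre of the underside of its nose, with the scanner's axes. It looks along the scanner's -z (down while it stands) and reads a label that lies straight ahead of it, 30 to 130 mm away.
- dock: Grey open dock (shallow square box) fixed to the bench, 90 x 90 mm outside, 4 mm walls, rim 17 mm high, inner floor 4 mm above the bench. Origin: centre of its underside. The scanner stands in it.
- tray: Dark steel sample tray fixed to the bench: plate 220 mm (its x) by 200 mm (its y), 10 mm thick. Origin: centre of its underside, z up. Two white walls form a corner: the far (+x) wall's inner face is at tray x = 90 mm, the left (+y) wall's at tray y = 80 mm; both rise to 58 mm above the bench. The other two sides are open.
- home (a point): Point on the tray plate's top, 10 mm above the bench, where the middle of the rack's underside is when the rack is fully home, touching both walls: tray x = 35 mm, y = 25 mm. Axes as the tray's.
- stop_far (a joint): How far the blue sprung stop bar in the far wall (70 mm long, 18 to 52 mm above the bench, middle at tray y = 25 mm) is pressed in, along the tray's +x: 0 standing 6 mm proud, 0.006 m level with the wall. Its spring pushes back with 2 N at first touch and 4 N when level.
- stop_left (a joint): How far the blue sprung stop bar in the left wall (70 mm long, 18 to 52 mm above the bench, middle at tray x = 35 mm) is pressed in, along the tray's +y: 0 standing 6 mm proud, 0.006 m level with the wall. Same spring: 2 to 4 N.
- amber_bottle: Bystander: amber bottle with white cap and paper label, 60 mm across, 125 mm tall; loose. Origin: centre of its underside.
- clear_jar: Bystander: clear glass jar with blue cap, 60 mm across, 85 mm tall; loose. Origin: centre of its underside.
- white_bottle: Bystander: white plastic bottle with red cap, 60 mm across, 120 mm tall; loose. Origin: centre of its underside.
Not all that is in view belongs to the job. Of the things shaped like the rack, the black one is meant.

How it is judged:
By the outcome, as a careful person would: the job done as asked, in the order asked, and still so for the second after the job is handed in, while the arm keeps its last pose, push and grip.
It also fails if it takes over 64 s, if anything falls off the work surface, if the arm or the gripper's body presses on something with over 40 N, if the wrist force passes 120 N, or if a joint passes its speed limit or range.

### The arm

A 7-joint arm with a two-finger parallel gripper is mounted at the origin on the work surface. World frame = base frame: x ahead of the robot, y to its left, z up, the work surface at z = 0. Lengths are in m, angles in rad, forces in N, time in s.
With the tool pointing down it reaches from about 0.4 to 0.85 m from the base axis. Payload 4.5 kg.
Tool frame: the origin (TCP) lies midway between the tips of the shut fingers; the grasp point (between the pads) lies 19 mm behind it; z points along the fingers, y is the line along which they close (so a half turn about z gives the same grasp; the last joint's range is limited). The gripper opens to 88 mm and grips with 3 to 60 N. Pads are 18 mm wide; open, the fingers measure 123 mm over their backs; the gripper's body (75 mm by 187 mm) begins 45 mm behind the grasp point.
Start: joints at [-1.238, 0.689, -0.195, 1.565, 0.157, 0.902, -0.215], TCP at [0.184, 0.597, 0.239] pointing down, gripper open.
Joint ranges: [-3.01, 3.01], [-0.46, 2.08], [-1.47, 1.51], [0.13, 2.56], [-1, 4.14], [0.04, 2.09], [-2.66, 2.66]. Speed limits (rad/s): [2.57, 2.57, 3.14, 3.14, 3.14, 3.14, 3.14].

### API

Orientations are given as a unit quaternion [x, y, z, w].
In Python, from plant import r gives the robot as it stands. The module is installed in compiled form; this text tells all that it offers.
- The arm moves only by the tool step_arm, never from a script. Its argument "series" is a list of rows, each a list of 7 numbers: the shift along the world's x, y, z in mm, then the turn, a rotation vector about the world's x, y, z in rad, then the closure, from 0 (fully open) to 1 (shut). A call has 1 to 20 rows; each row shifts and turns the commanded pose from where the row before left it; what a row does not reach is not made up. A row lasts 1/10 s, in which the tool goes at most 50 mm and 8.59 degrees, less where a joint would pass 70% of its speed; a pose out of reach is approached as far as the arm can. A call is refused whole if a number of a shift passes 50 or a number of a turn 0.15, either way. A call with a gripper value outside its range is refused whole. The fingers move at their own pace and stop on an object; "force" is the grip in N (left out, the last holds). Time passes only in rows, so rows that do not move let the fingers close. It gives the time, the measured TCP pose, the force, the opening and the grip force at its end, in the units of the state.
- r.get_state(): the state, without advancing time (a new reading comes with each control period).
- r.snapshot(name): name is "scene" or "top" or "wrist"; returns (picture, depth): 480x640x3 uint8, blue, green, red; 480x640 float32, m along the optical axis (not along the pixel's ray), 0 where there is no reading.
- r.get_calibration(name): a dict with "intrinsics" (3x3 intrinsics, pixels), "dist_coeffs" ([k1, k2, p1, p2, k3] as OpenCV has them; the pictures are not rectified), "pose" (4x4, takes a point from camera to world coordinates). Camera axes: x right, y up, looking along -z (the intrinsics and any distortion apply to the point x, -y, -z); pixel columns grow to the right and rows downward; lengths in m; the calibration is good to about 2 mm. A picture is of the moment at which its call begins: read the wrist's pose just before it. get_calibration takes no time and is no camera call; for the wrist camera it gives the pose at the moment of the call.
- r.finish_job(): hands the job in; it is judged then, once.
The state is a dict: "clock": time; "q": joint angles; "qd": joint speeds; "joint_torque": joint torques, N m; "tool_pos": TCP position; "eef_rot": TCP orientation; "contact_force": force on the tool from outside, world axes, zero at the start; "moment": the same for the moment, N m; "opening": opening from 0.0 (shut) to 1.0 (fully open); "finger_force": force on a finger pad.
Only numpy, scipy, OpenCV 4.12 (cv2) and the standard library are available. Lean on these libraries where they do the work, as an engineer would, in place of code of your own. Each camera call takes 0.05 s, during which the arm holds its last target. There are 200 camera calls.

## Working session

There is one attempt and no reset: what is moved stays moved. The work goes in short steps, Python scripts to look and compute and a tool call to move; the robot and the scene stay as the last step left them, time stands still between calls to the robot, and variables do not carry over. Pictures are saved under pics/ and viewed, at most 12 in all, crops included, and the job is handed in when it is done.

Besides the shell and the picture viewer there is one more tool, called after ">>>" as name([rows], argument=value, ...), one row to a line, values as JSON. step_arm: Moves the arm, as the interface text tells. Its arguments: {"type":"object","properties":{"series":{"type":"array"},"force":{"type":"number"}},"required":["series"]}

```bash
mkdir -p pics; cat > h.py <<'E'
import numpy as np, cv2
from plant import r
def snap(n):
    c=r.get_calibration(n); p,d=r.snapshot(n); return p,d,c
def ray(c,uv):
    K=np.array(c["intrinsics"]);D=np.array(c["dist_coeffs"],float);T=np.array(c["pose"])
    u=cv2.undistortPoints(np.array(uv,float).reshape(-1,1,2),K,D).reshape(-1,2)
    d=np.c_[u[:,0],-u[:,1],-np.ones(len(u))]@T[:3,:3].T
    return T[:3,3],d
def plane(c,uv,z):
    o,d=ray(c,uv); return o+d*((z-o[2])/d[:,2])[:,None]
def bydepth(c,uv,dep):
    o,d=ray(c,uv); uv=np.array(uv,int).reshape(-1,2)
    return o+d*dep[uv[:,1],uv[:,0]][:,None]
def tri(c1,p1,c2,p2):
    o1,d1=ray(c1,p1);o2,d2=ray(c2,p2);d1=d1[0];d2=d2[0]
    s=np.linalg.lstsq(np.c_[d1,-d2],o2-o1,rcond=None)[0]
    a=o1+s[0]*d1;b=o2+s[1]*d2; return (a+b)/2,np.linalg.norm(a-b)
E
python3 - <<'E'
from h import *
import pickle
o={}
for n in ["scene","top"]:
    p,d,c=snap(n); o[n]=(p,d,c); cv2.imwrite(f"pics/{n}1.png",p); print(n,np.round(c["pose"],3).tolist(),np.round(c["intrinsics"],1).tolist())
pickle.dump(o,open("o.pkl","wb"))
s=r.get_state();print(s)
E
```

```text
scene [[0.117, -0.52, 0.846, 1.421], [0.993, 0.049, -0.106, -0.117], [0.014, 0.853, 0.522, 0.644], [0.0, 0.0, 0.0, 1.0]] [[448.5, 0.0, 320.5], [0.0, 448.5, 236.1], [0.0, 0.0, 1.0]]
top [[-0.029, 0.986, -0.164, 0.326], [-0.999, -0.031, -0.009, -0.001], [-0.014, 0.164, 0.986, 1.259], [0.0, 0.0, 0.0, 1.0]] [[582.7, 0.0, 316.4], [0.0, 582.7, 236.0], [0.0, 0.0, 1.0]]
{'clock': 0.1, 'q': array([-1.23818296,  0.68988905, -0.19453424,  1.56621675,  0.15732785,
        0.90250204, -0.21508335]), 'qd': array([ 8.21081858e-04, -1.48261653e-03, -5.92926408e-04, -1.57723478e-03,
       -3.85057849e-04, -1.85796252e-03, -3.39730896e-05]), 'joint_torque': array([-4.15404502e-03, -5.28494668e+01, -1.27195459e+00, -1.53835773e+01,
       -5.26345486e-02,  1.97491936e-03,  2.86893862e-05]), 'tool_pos': array([0.18386863, 0.59676071, 0.23800371]), 'eef_rot': array([ 1.48792910e-01,  9.88868046e-01, -8.08422046e-04, -5.51637504e-05]), 'contact_force': array([ 0.40678483,  0.23496008, -0.24764919]), 'moment': array([-0.07176892, -0.01901474,  0.02304534]), 'finger_force': 0.0, 'opening': 1.0008069148442595}
```

View pics/top1.png

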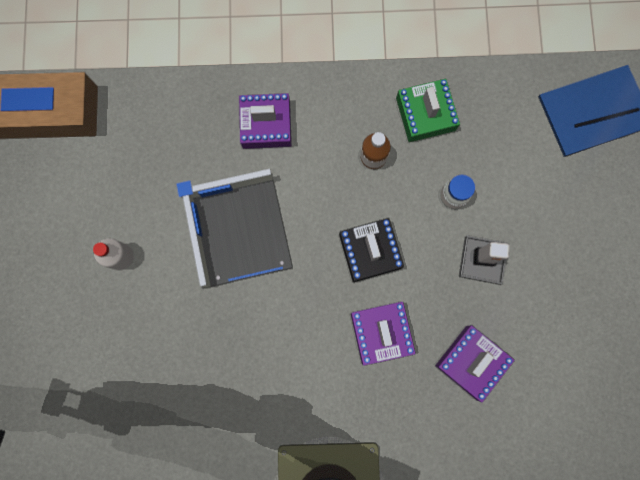

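View pics/scene1.png

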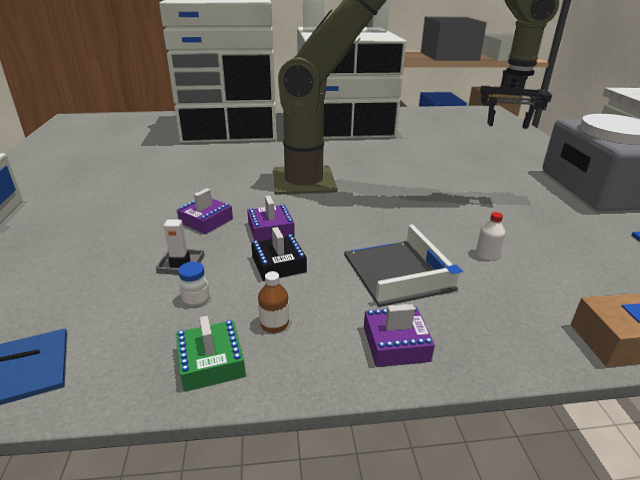

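The top view shows the following:
- The black rack is at (372,248), with its label towards image-up at (367,230) and its handle at (374,245).
- The scanner's white top is at (497,250), in the grey dock at (483,260).
- The tray's blue corner is at (184,188).

Candidates for the rack are black (372,248), purple (265,121), purple (384,333), purple (476,363) and green (429,109). I choose the black one. Next I measure, and check the choice in one close crop.

```bash
cat > m.py <<'E'
from h import *
import pickle
o=pickle.load(open("o.pkl","rb"))
def cloud(n):
    p,d,c=o[n]; v,u=np.mgrid[0:480,0:640]; uv=np.c_[u.ravel(),v.ravel()]
    return bydepth(c,uv,d).reshape(480,640,3),p,d
for n in ["top","scene"]:
    X,p,d=cloud(n); ok=d>0
    hsv=cv2.cvtColor(p,cv2.COLOR_BGR2HSV)
    x0=plane(o["top"][2],[[372,248]],.045)[0]; s0=plane(o["top"][2],[[495,252]],.1)[0]
    t0=plane(o["top"][2],[[238,230]],.01)[0]
    def near(c,rad): return ok&(np.hypot(X[...,0]-c[0],X[...,1]-c[1])<rad)
    def rect(m,name):
        P=X[m]; b=cv2.minAreaRect(P[:,:2].astype(np.float32)); med=np.median(P,0)
        print(n,name,len(P),"c",np.round(b[0],4),"sz",np.round(b[1],4),"ang",round(b[2],2),"z",np.round(np.percentile(P[:,2],[5,50,95]),4))
    rm=near(x0,.09)
    rect(rm&(X[...,2]>.03),"rack"); rect(rm&(X[...,2]>.08),"fin")
    rect(rm&(X[...,2]>.035)&(X[...,2]<.06)&(hsv[...,2]>150)&(hsv[...,1]<60),"label")
    sm=near(s0,.09)
    rect(sm&(X[...,2]>.10),"scan top"); rect(sm&(X[...,2]>.01)&(X[...,2]<.025),"dock rim")
    tm=near(t0,.16)
    rect(tm&(X[...,2]>.048)&(X[...,2]<.068),"walls"); rect(tm&(X[...,2]>.006)&(X[...,2]<.014),"plate")
p=o["top"][0]; crop=np.hstack([cv2.resize(p[y-45:y+45,x-60:x+60],None,fx=5,fy=5,interpolation=2)[:, :390] for x,y in ((375,248),(500,256))])
cv2.imwrite("pics/crop1.png",crop)
E
python3 m.py
```

```text
top rack 2796 c [ 0.4974 -0.1045] sz [0.1126 0.1106] ang 13.94 z [0.0421 0.0468 0.0949]
top fin 213 c [ 0.498  -0.1044] sz [0.0499 0.0162] ang 13.98 z [0.0876 0.0958 0.0993]
top label 255 c [ 0.5003 -0.1039] sz [0.0994 0.0952] ang 12.86 z [0.0437 0.0478 0.0532]
top scan top 348 c [ 0.4755 -0.3461] sz [0.0399 0.031 ] ang 81.28 z [0.1055 0.1234 0.1278]
top dock rim 423 c [ 0.4709 -0.3452] sz [0.0911 0.0922] ang 76.94 z [0.0108 0.017  0.022 ]
top walls 1545 c [0.5525 0.1887] sz [0.2271 0.2002] ang 8.2 z [0.0506 0.0585 0.063 ]
top plate 6555 c [0.5488 0.177 ] sz [0.3107 0.3098] ang 4.14 z [0.007  0.0107 0.0136]
scene rack 1445 c [ 0.5015 -0.1051] sz [0.1148 0.1106] ang 13.72 z [0.034  0.044  0.0911]
scene fin 121 c [ 0.5012 -0.1054] sz [0.0507 0.0167] ang 15.1 z [0.082  0.0927 0.0951]
scene label 144 c [ 0.5014 -0.1036] sz [0.1026 0.0987] ang 11.12 z [0.0426 0.045  0.0496]
scene scan top 249 c [ 0.482  -0.3476] sz [0.0381 0.0323] ang 78.42 z [0.1022 0.1172 0.1237]
scene dock rim 279 c [ 0.4766 -0.3461] sz [0.0929 0.0923] ang 80.02 z [0.0109 0.0153 0.0227]
scene walls 918 c [0.5643 0.1813] sz [0.2247 0.2015] ang 13.41 z [0.0488 0.0553 0.0589]
scene plate 2791 c [0.5589 0.1827] sz [0.2214 0.201 ] ang 11.51 z [0.0065 0.0083 0.0112]
```

View pics/crop1.png

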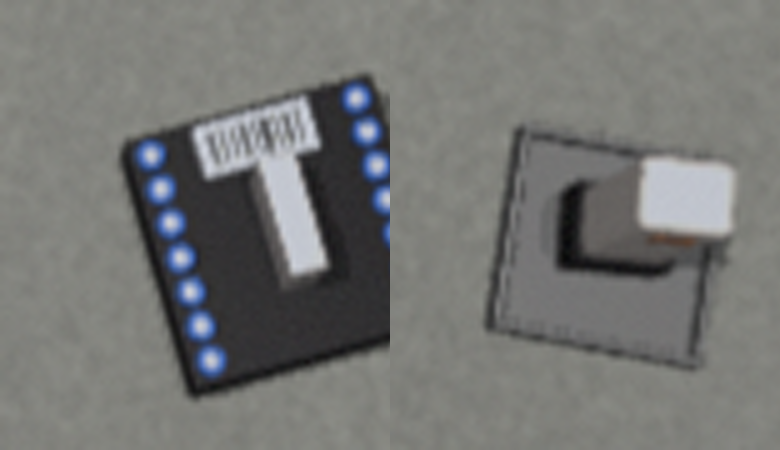

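The crop confirms the black rack: its label sits at its +x end beside the fin. The scanner stands in its dock, top at (685,195) in the crop. Moving in now.

>>> step_arm([
  [33,-25,0,0,0,0,0],
  [33,-25,0,0,0,0,0],
  [33,-25,0,0,0,0,0],
  [33,-25,0,0,0,0,0],
  [33,-25,0,0,0,0,0],
  [33,-25,0,0,0,0,0],
  [33,-25,0,0,0,0,0],
  [33,-25,0,0,0,0,0],
  [6,-40,0,0,0,0,0],
  [6,-40,0,0,0,0,0],
  [6,-40,0,0,0,0,0],
  [6,-40,0,0,0,0,0],
  [6,-40,0,0,0,0,0],
  [6,-40,0,0,0,0,0],
  [6,-40,0,0,0,0,0],
  [6,-40,0,0,0,0,0],
  [6,-40,0,0,0,0,0],
  [6,-40,0,0,0,0,0],
])

```text
clock: 1.9
tool_pos: [0.5078, -0.0044, 0.2385]
eef_rot: [0.149, 0.989, -0.0, -0.0]
contact_force: [1.0, 0.6, -0.4]
opening: 1.0
finger_force: 0.0
```

>>> step_arm([
  [-5,-40,0,0,0,0.06,0],
  [-5,-40,0,0,0,0.06,0],
  [-5,-40,0,0,0,0,0],
  [-5,-40,0,0,0,0,0],
  [-5,-40,0,0,0,0,0],
  [0,-40,0,0,0,0,0],
  [0,-40,0,0,0,0,0],
  [0,-30,0,0,0,0,0],
  [0,0,0,0,0,0,0],
  [0,0,0,0,0,0,0],
])

```text
clock: 2.9
tool_pos: [0.4825, -0.3127, 0.2382]
eef_rot: [0.09, 0.996, 0.001, -0.0]
contact_force: [-0.0, 1.0, 0.1]
opening: 0.996
finger_force: 0.0
```

```bash
cat > w.py <<'E'
from h import *
import sys
p,d,c=snap("wrist"); cv2.imwrite(f"pics/{sys.argv[1]}.png",p)
v,u=np.mgrid[0:480,0:640]; X=bydepth(c,np.c_[u.ravel(),v.ravel()],d).reshape(480,640,3)
np.savez("w.npz",X=X,p=p,d=d)
print("cam",np.round(c["pose"],3).tolist())
E
python3 w.py w1; python3 - <<'E'
from h import *
z=np.load("w.npz");X,d,p=z["X"],z["d"],z["p"]
near=(d>0)&(np.hypot(X[...,0]-.478,X[...,1]+.347)<.09)
def rect(m,name):
    m=cv2.morphologyEx(m.astype(np.uint8),cv2.MORPH_OPEN,np.ones((3,3)))>0
    P=X[m]
    if len(P)<20: print(name,len(P));return
    b=cv2.minAreaRect(P[:,:2].astype(np.float32))
    uv=np.argwhere(m).mean(0)[::-1]
    print(name,len(P),"c",np.round(b[0],4),"sz",np.round(b[1],4),"ang",round(b[2],2),"z",np.round(np.percentile(P[:,2],[5,50,95]),4),uv)
rect(near&(X[...,2]>.11)&(X[...,2]<.14),"scan"); rect(near&(X[...,2]>.012)&(X[...,2]<.022),"dock")
E
```

```text
cam [[0.18, -0.944, -0.276, 0.41], [0.984, 0.173, 0.05, -0.3], [0.0, -0.28, 0.96, 0.384], [0.0, 0.0, 0.0, 1.0]]
scan 2652 c [ 0.4763 -0.3477] sz [0.0382 0.0308] ang 82.01 z [0.1171 0.1229 0.1244] [262.00678733 226.40987934]
dock 1544 c [ 0.4711 -0.3467] sz [0.0901 0.0895] ang 77.09 z [0.014  0.0162 0.0176] [276.00712435 179.77266839]
```

View pics/w1.png

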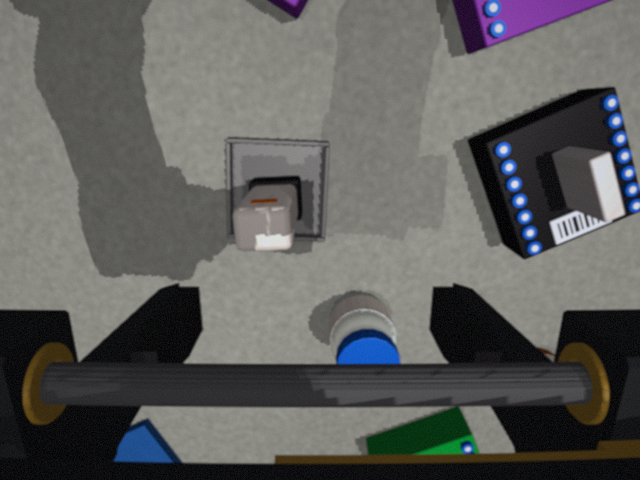

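The wrist view shows the scanner top at (262,226) in the dock, with the fingers square to it. Shifting over it and descending.

>>> step_arm([
  [-6,-35,0,0,0,0,0],
  [0,0,0,0,0,0,0],
  [0,0,-35,0,0,0,0],
  [0,0,-35,0,0,0,0],
  [0,0,-35,0,0,0,0],
  [0,0,-30,0,0,0,0],
  [0,0,-20,0,0,0,0],
  [0,0,-16,0,0,0,0],
  [0,0,0,0,0,0,0],
  [0,0,0,0,0,0,0],
])

```text
clock: 3.95
tool_pos: [0.4776, -0.3463, 0.0681]
eef_rot: [0.088, 0.996, 0.0, 0.0]
contact_force: [-0.8, 0.3, 1.3]
opening: 1.001
finger_force: 0.0
```

>>> step_arm([
  [0,0,0,0,0,0,0.4],
  [0,0,0,0,0,0,0.5],
  [0,0,0,0,0,0,0.6],
  [0,0,0,0,0,0,1],
  [0,0,0,0,0,0,1],
  [0,0,0,0,0,0,1],
  [0,0,0,0,0,0,1],
  [0,0,0,0,0,0,1],
], force=20)

```text
clock: 4.75
tool_pos: [0.477, -0.3477, 0.0677]
eef_rot: [0.089, 0.996, 0.0, 0.0]
contact_force: [0.3, 0.5, -0.0]
opening: 0.437
finger_force: 19.7
```

>>> step_arm([
  [0,0,10,0,0,0,1],
  [0,0,20,0,0,0,1],
  [0,0,30,0,0,0,1],
  [0,0,30,0,0,0,1],
  [0,0,25,0,0,0,1],
  [0,25,0,0,0,0,1],
  [3,25,0,0,0,0,1],
  [10,25,0,0,0,0,1],
  [10,25,0,0,0,0,1],
  [5,10,0,0,0,0,1],
  [0,0,0,0,0,0,1],
  [0,0,0,0,0,0,1],
])

```text
clock: 5.95
tool_pos: [0.5043, -0.2392, 0.1828]
eef_rot: [0.09, 0.996, -0.001, -0.0]
contact_force: [0.2, 0.8, -1.3]
opening: 0.434
finger_force: 19.7
```

```bash
python3 w.py w2; python3 - <<'E'
from h import *
z=np.load("w.npz");X,d,p=z["X"],z["d"],z["p"]
hsv=cv2.cvtColor(p,cv2.COLOR_BGR2HSV)
near=(d>0)&(np.hypot(X[...,0]-.499,X[...,1]+.105)<.085)
def rect(m,name):
    m=cv2.morphologyEx(m.astype(np.uint8),cv2.MORPH_OPEN,np.ones((3,3)))
    n,l,s,_=cv2.connectedComponentsWithStats(m); 
    if n<2: print(name,0);return
    m=l==1+s[1:,4].argmax(); P=X[m]
    b=cv2.minAreaRect(P[:,:2].astype(np.float32))
    print(name,len(P),"c",np.round(b[0],4),"sz",np.round(b[1],4),"ang",round(b[2],2),"z",np.round(np.percentile(P[:,2],[5,50,95]),4),np.argwhere(m).mean(0)[::-1])
rect(near&(X[...,2]>.035)&(X[...,2]<.055),"racktop")
rect(near&(X[...,2]>.08)&(X[...,2]<.11),"fin")
lm=near&(X[...,2]>.035)&(X[...,2]<.06)&(hsv[...,2]>110)&(hsv[...,1]<50)
lm=cv2.morphologyEx(lm.astype(np.uint8),cv2.MORPH_CLOSE,np.ones((7,7)))>0
rect(lm&near,"label")
s=r.get_state();print(s["tool_pos"],s["eef_rot"],s["contact_force"],s["opening"])
E
```

```text
cam [[0.18, -0.944, -0.276, 0.432], [0.984, 0.172, 0.053, -0.226], [-0.002, -0.281, 0.96, 0.328], [0.0, 0.0, 0.0, 1.0]]
racktop 20975 c [ 0.4973 -0.1049] sz [0.1106 0.1105] ang 13.79 z [0.043  0.0447 0.05  ] [500.05811681 168.04638856]
fin 3080 c [ 0.4972 -0.1055] sz [0.0502 0.0166] ang 13.74 z [0.0828 0.094  0.0953] [539.40097403 186.6737013 ]
label 1626 c [ 0.5352 -0.094 ] sz [0.0314 0.0571] ang 13.9 z [0.0437 0.0451 0.0463] [517.24415744 236.22755228]
[ 0.5040435  -0.23969615  0.18268648] [ 9.04474194e-02  9.95900868e-01 -7.31648242e-04 -4.35041266e-04] [-0.18506575 -0.3085042  -2.10425826] 0.43712192501499675
```

View pics/w2.png

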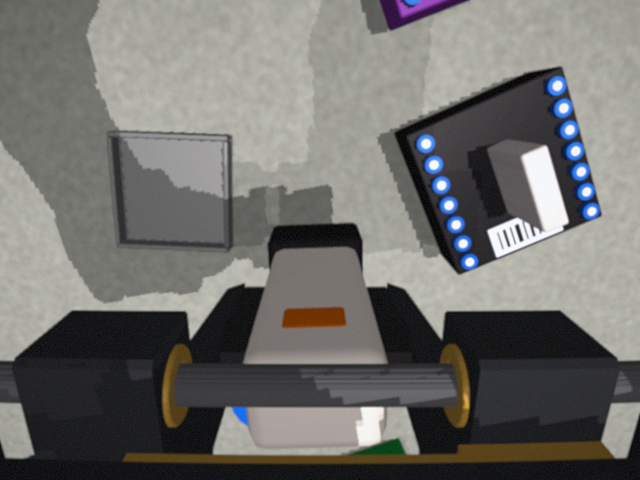

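The scanner is gripped upright, nose at (315,245), and the label at (517,236) is clear. Moving over it and holding.

>>> step_arm([
  [10,10,0,0,0,0,1],
  [10,25,0,0,0,0,1],
  [8,28,0,0,0,0,1],
  [5,28,0,0,0,0,1],
  [0,25,0,0,0,0,1],
  [0,18,-2,0,0,0,1],
  [0,10,0,0,0,0,1],
  [0,0,0,0,0,0,1],
  [0,0,0,0,0,0,1],
])

```text
clock: 6.9
tool_pos: [0.5381, -0.0949, 0.1808]
eef_rot: [0.09, 0.996, -0.0, 0.0]
contact_force: [0.4, 0.4, -2.0]
opening: 0.433
finger_force: 19.7
```

>>> step_arm([
  [0,0,0,0,0,0,1],
  [0,0,0,0,0,0,1],
  [0,0,0,0,0,0,1],
  [0,0,0,0,0,0,1],
  [0,0,0,0,0,0,1],
  [0,0,0,0,0,0,1],
  [0,0,0,0,0,0,1],
  [0,0,0,0,0,0,1],
  [0,0,0,0,0,0,1],
  [0,0,0,0,0,0,1],
  [0,0,0,0,0,0,1],
  [0,0,0,0,0,0,1],
  [0,0,0,0,0,0,1],
  [0,0,0,0,0,0,1],
  [0,0,0,0,0,0,1],
])

```text
clock: 8.4
tool_pos: [0.538, -0.0937, 0.1807]
eef_rot: [0.089, 0.996, 0.0, -0.0]
contact_force: [0.4, 0.2, -1.8]
opening: 0.431
finger_force: 19.7
```

```bash
python3 - <<'E'
from h import *
p,d,c=snap("scene"); cv2.imwrite("pics/s2.png",cv2.resize(p[140:300,140:360],None,fx=3,fy=3,interpolation=2))
print(r.get_state()["tool_pos"])
E
```

```text
[ 0.53797563 -0.09367612  0.18073976]
```

View pics/s2.png

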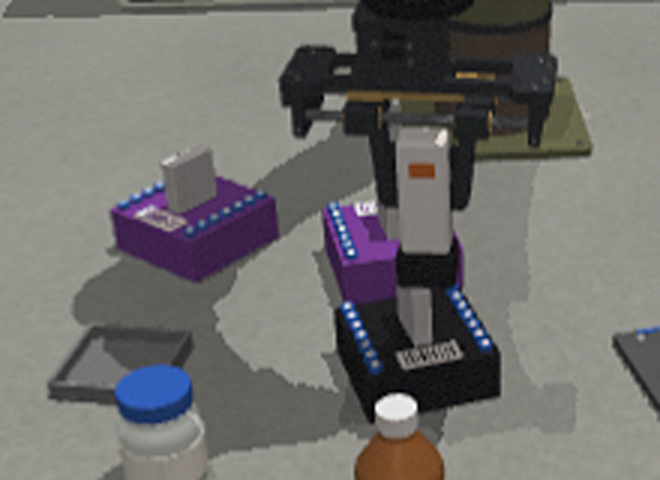

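The scanner is upright, with its window at about (428,265) in the crop, directly above the label at (430,355). The rack has not moved. I hold a little longer, then carry the scanner back.

>>> step_arm([
  [0,0,0,0,0,0,1],
  [0,0,0,0,0,0,1],
  [0,0,0,0,0,0,1],
  [0,0,0,0,0,0,1],
  [0,0,0,0,0,0,1],
  [-3,-14,2,0,0,0,1],
  [-7,-30,0,0,0,0,1],
  [-8,-35,0,0,0,0,1],
  [-9,-35,0,0,0,0,1],
  [-9,-35,0,0,0,0,1],
  [-9,-35,0,0,0,0,1],
  [-8,-35,0,0,0,0,1],
  [-6,-20,0,0,0,0,1],
  [-2,-15,0,0,0,0,1],
  [0,0,0,0,0,0,1],
  [0,0,0,0,0,0,1],
])

```text
clock: 10.05
tool_pos: [0.4773, -0.3467, 0.1827]
eef_rot: [0.089, 0.996, 0.001, 0.0]
contact_force: [0.4, -0.1, -2.6]
opening: 0.433
finger_force: 19.7
```

>>> step_arm([
  [0,0,-15,0,0,0,1],
  [0,0,-30,0,0,0,1],
  [0,0,-30,0,0,0,1],
  [0,0,-20,0,0,0,1],
  [0,0,-10,0,0,0,1],
  [0,0,-5,0,0,0,1],
  [0,0,0,0,0,0,1],
  [0,0,0,0,0,0,1],
])

```text
clock: 10.85
tool_pos: [0.4778, -0.3477, 0.0737]
eef_rot: [0.089, 0.996, -0.0, 0.001]
contact_force: [1.1, 0.1, -1.2]
opening: 0.434
finger_force: 19.7
```

>>> step_arm([
  [0,0,-2,0,0,0,1],
  [0,0,-2,0,0,0,1],
  [0,0,-1,0,0,0,1],
  [0,0,-1,0,0,0,1],
  [0,0,0,0,0,0,1],
  [0,0,0,0,0,0,1],
])

```text
clock: 11.45
tool_pos: [0.4771, -0.3478, 0.0677]
eef_rot: [0.089, 0.996, -0.0, 0.0]
contact_force: [-1.2, 1.0, 5.9]
opening: 0.434
finger_force: 19.7
```

>>> step_arm([
  [0,0,0.5,0,0,0,0.5],
  [0,0,0,0,0,0,0.4],
  [0,0,0,0,0,0,0.2],
  [0,0,0,0,0,0,0],
  [0,0,0,0,0,0,0],
  [0,0,0,0,0,0,0],
  [0,0,15,0,0,0,0],
  [0,0,30,0,0,0,0],
  [0,0,40,0,0,0,0],
  [0,0,35,0,0,0,0],
  [4,30,0,0,0,0.1,0],
  [4,35,0,0,0,0.1,0],
  [4,35,0,0,0,0.1,0],
  [4,35,0,0,0,0.1,0],
  [0,20,0,0,0,0.02,0],
  [0,0,0,0,0,0,0],
  [0,0,0,0,0,0,0],
])

```text
clock: 13.15
tool_pos: [0.493, -0.1934, 0.188]
eef_rot: [-0.12, 0.993, -0.001, 0.0]
contact_force: [0.3, -0.6, -0.2]
opening: 1.0
finger_force: 0.0
```

```bash
cat > f.py <<'E'
from h import *
z=np.load("w.npz");X,d,p=z["X"],z["d"],z["p"]
def rect(m,name):
    m=cv2.morphologyEx(m.astype(np.uint8),cv2.MORPH_OPEN,np.ones((3,3)))
    n,l,s,_=cv2.connectedComponentsWithStats(m)
    if n<2: print(name,0);return
    m=l==1+s[1:,4].argmax(); P=X[m]
    b=cv2.minAreaRect(P[:,:2].astype(np.float32))
    print(name,len(P),"c",np.round(b[0],4),"sz",np.round(b[1],4),"ang",round(b[2],2),"z",np.round(np.percentile(P[:,2],[5,50,95]),4),np.argwhere(m).mean(0)[::-1])
def near(x,y,R): return (d>0)&(np.hypot(X[...,0]-x,X[...,1]-y)<R)
E
python3 w.py w3; python3 - <<'E'
from f import *
n=near(.4975,-.105,.085)
rect(n&(X[...,2]>.035)&(X[...,2]<.055),"racktop")
rect(n&(X[...,2]>.08)&(X[...,2]<.11),"fin")
n=near(.477,-.347,.06); rect(n&(X[...,2]>.1)&(X[...,2]<.15),"scan")
s=r.get_state();print(s["tool_pos"],s["eef_rot"])
t,_,_=snap("top"); cv2.imwrite("pics/all3.png",np.vstack([p[:,:],t])[::2,::2].copy()); 
E
```

```text
cam [[-0.237, -0.932, -0.274, 0.422], [0.971, -0.228, -0.065, -0.21], [-0.002, -0.281, 0.96, 0.333], [0.0, 0.0, 0.0, 1.0]]
racktop 17143 c [ 0.4972 -0.1052] sz [0.1102 0.1102] ang 13.84 z [0.0431 0.0446 0.0499] [425.76666861 238.12366564]
fin 1580 c [ 0.4901 -0.1069] sz [0.0358 0.0162] ang 14.0 z [0.0827 0.0939 0.0953] [451.53037975 259.30506329]
scan 5286 c [ 0.4762 -0.3465] sz [0.0376 0.0314] ang 81.68 z [0.1047 0.1226 0.1244] [ 42.31687476 152.80911843]
[ 0.49286066 -0.19428417  0.18776058] [-1.19307696e-01  9.92857020e-01 -7.80725762e-04  4.40795278e-05]
```

View pics/all3.png

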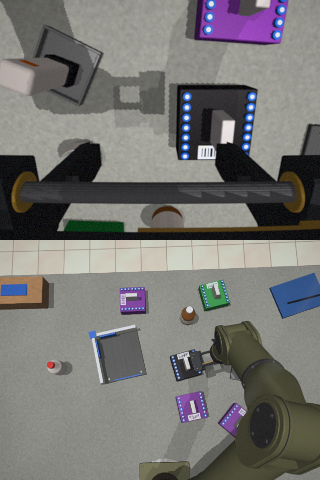

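The scanner stands upright in its dock at wrist (42,153). The rack is unmoved and square to the fingers. I make a quick trip to view the tray before gripping.

>>> step_arm([
  [0,30,20,0,0,0,0],
  [0,45,30,0,0,0,0],
  [0,45,20,0,0,0,0],
  [0,45,0,0,0,0,0],
  [0,45,0,0,0,0,0],
  [0,45,0,0,0,0,0],
  [0,45,0,0,0,0,0],
  [0,30,0,0,0,0,0],
  [0,10,0,0,0,0,0],
  [0,0,0,0,0,0,0],
  [0,0,0,0,0,0,0],
])

```text
clock: 14.35
tool_pos: [0.4934, 0.1411, 0.2547]
eef_rot: [-0.119, 0.993, -0.001, -0.0]
contact_force: [0.7, -0.3, -0.7]
opening: 1.002
finger_force: 0.0
```

```bash
python3 w.py w4; python3 - <<'E'
from f import *
n=near(.56,.18,.22)
h=X[...,2]
rect(n&(h>.004)&(h<.015),"plate"); rect(n&(h>.05)&(h<.066),"walls")
print(r.get_state()["tool_pos"])
E
```

```text
cam [[-0.234, -0.933, -0.273, 0.422], [0.972, -0.226, -0.063, 0.124], [-0.002, -0.28, 0.96, 0.4], [0.0, 0.0, 0.0, 1.0]]
plate 35693 c [0.5479 0.1722] sz [0.2022 0.1814] ang 11.08 z [0.0081 0.0094 0.0108] [333.57932928 243.36239599]
walls 2785 c [0.5245 0.2622] sz [0.1902 0.0186] ang 10.76 z [0.0509 0.057  0.0584] [445.102693   249.20682226]
[0.49334868 0.14088324 0.25472203]
```

View pics/w4.png

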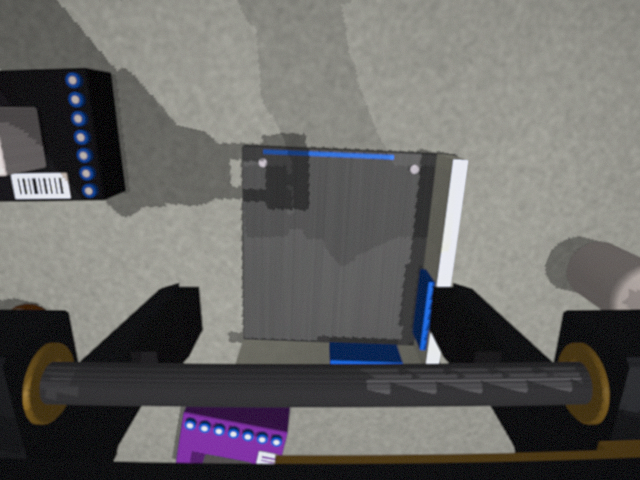

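The tray is in view: its plate's visible rectangle spans (240,148) to (420,343), with the left wall at (455,240). Yaw is about 11.0° and home is at about (0.5855, 0.215). Back to grip the fin.

>>> step_arm([
  [0,-30,0,0,0,0,0.6],
  [0,-40,0,0,0,0,0.6],
  [0,-40,0,0,0,0,0.6],
  [0,-40,0,0,0,0,0.6],
  [0,-40,0,0,0,0,0.6],
  [2,-35,0,0,0,0,0.6],
  [2,-21,0,0,0,0,0.6],
  [0,0,-20,0,0,0,0.6],
  [0,0,-35,0,0,0,0.6],
  [0,0,-35,0,0,0,0.6],
  [0,0,-30,0,0,0,0.6],
  [0,0,-10,0,0,0,0.6],
  [0,0,0,0,0,0,0.6],
  [0,0,0,0,0,0,0.6],
])

```text
clock: 15.8
tool_pos: [0.4974, -0.1029, 0.1259]
eef_rot: [-0.12, 0.993, -0.0, 0.001]
contact_force: [0.8, -0.4, -1.3]
opening: 0.4
finger_force: 0.0
```

>>> step_arm([
  [0,-2,-20,0,0,0,0.6],
  [0,0,-25,0,0,0,0.6],
  [0,0,-15,0,0,0,0.6],
  [0,0,-9,0,0,0,0.6],
  [0,0,-5,0,0,0,0.6],
  [0,0,0,0,0,0,0.6],
  [0,0,0,0,0,0,0.65],
])

```text
clock: 16.5
tool_pos: [0.4976, -0.1042, 0.0518]
eef_rot: [-0.12, 0.993, -0.0, 0.001]
contact_force: [0.2, -0.7, -0.7]
opening: 0.353
finger_force: 0.0
```

>>> step_arm([
  [0,0,0,0,0,0,0.7],
  [0,0,0,0,0,0,0.75],
  [0,0,0,0,0,0,0.8],
  [0,0,0,0,0,0,1],
  [0,0,0,0,0,0,1],
  [0,0,0,0,0,0,1],
  [0,0,0,0,0,0,1],
  [0,0,0,0,0,0,1],
], force=55)

```text
clock: 17.3
tool_pos: [0.4971, -0.1044, 0.0512]
eef_rot: [-0.12, 0.993, -0.0, 0.0]
contact_force: [0.1, -2.0, 4.7]
opening: 0.176
finger_force: 55.0
```

>>> step_arm([
  [0,0,5,0,0,0,1],
  [0,0,15,0,0,0,1],
  [0,0,20,0,0,0,1],
  [0,15,0,0,0,0,1],
  [7,28,0,0,0,0,1],
  [7,30,0,0,0,-0.012,1],
  [8,30,0,0,0,-0.012,1],
  [8,30,0,0,0,-0.012,1],
  [8,30,0,0,0,-0.012,1],
  [8,30,0,0,0,0,1],
  [8,30,0,0,0,0,1],
  [8,30,0,0,0,0,1],
  [6,22,0,0,0,0,1],
  [0,15,0,0,0,0,1],
  [0,0,0,0,0,0,1],
  [0,0,0,0,0,0,1],
  [0,0,0,0,0,0,1],
])

```text
clock: 19.0
tool_pos: [0.5644, 0.1832, 0.0906]
eef_rot: [-0.095, 0.995, -0.001, -0.001]
contact_force: [-1.1, -0.7, -4.2]
opening: 0.185
finger_force: 55.0
```

```bash
python3 w.py w5; python3 - <<'E'
from f import *
n=near(.56,.18,.22); h=X[...,2]
rect(n&(h>.004)&(h<.015),"plate"); rect(n&(h>.05)&(h<.066),"walls")
n=near(.566,.186,.09); rect(n&(h>.07)&(h<.1),"racktop"); rect(n&(h>.078)&(h<.0875),"topface")
m=n&(h>.078)&(h<.0868); P=X[m]; A=np.c_[P[:,:2]-P[:,:2].mean(0),np.ones(len(P))]; print("plane slopes",np.linalg.lstsq(A,P[:,2],rcond=None)[0])
s=r.get_state();print(s["tool_pos"],s["eef_rot"],s["contact_force"],s["moment"])
E
```

```text
cam [[-0.189, -0.943, -0.275, 0.493], [0.982, -0.182, -0.05, 0.17], [-0.003, -0.279, 0.96, 0.236], [0.0, 0.0, 0.0, 1.0]]
plate 52618 c [0.5272 0.1683] sz [0.1595 0.1811] ang 11.14 z [0.0084 0.0096 0.0109] [293.74563837  98.36947432]
walls 11502 c [0.5005 0.2576] sz [0.1369 0.0195] ang 11.14 z [0.0513 0.0572 0.0584] [517.46218049 158.58398539]
racktop 38703 c [0.5396 0.1782] sz [0.0597 0.1104] ang 10.81 z [0.0825 0.084  0.0895] [315.26920394 228.42022582]
topface 31450 c [0.5396 0.1783] sz [0.0596 0.1104] ang 10.83 z [0.0826 0.0838 0.085 ] [315.31325914 226.06887122]
plane slopes [ 0.00583805 -0.00140377  0.08378564]
[0.56467391 0.1834273  0.09074533] [-9.53014790e-02  9.95447758e-01 -9.99277812e-04 -6.24479400e-04] [ 0.18809917 -0.11946767 -4.01100686] [0.04544678 0.02800693 0.04726899]
```

View pics/w5.png

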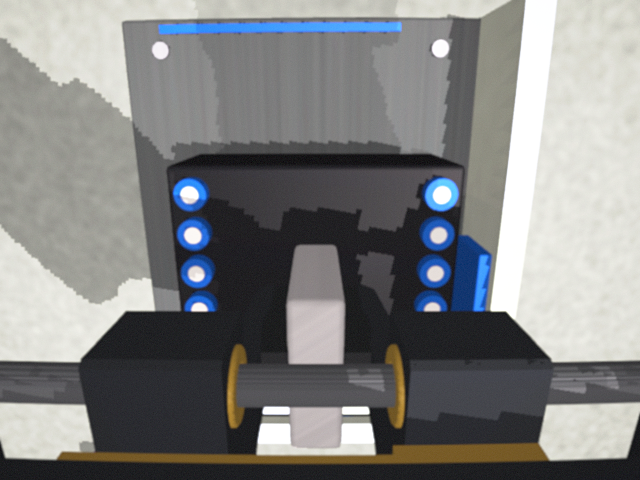

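The rack hangs level and square (rack 10.8°, tray 11.1°), clear of the left stop at (475,280). Lowering.

>>> step_arm([
  [0,0,-10,0,0,0,1],
  [0,0,-10,0,0,0,1],
  [0,0,-5,0,0,0.003,1],
  [0,0,-2,0,0,0,1],
  [0,0,-2,0,0,0,1],
  [0,0,0,0,0,0,1],
  [0,0,0,0,0,0,1],
  [0,0,0,0,0,0,1],
])

```text
clock: 19.85
tool_pos: [0.5652, 0.1861, 0.0623]
eef_rot: [-0.098, 0.995, 0.0, 0.0]
contact_force: [-1.1, 0.1, -5.2]
opening: 0.174
finger_force: 55.0
```

>>> step_arm([
  [0,0,-1,0,0,0,1],
  [0,0,-0.5,0,0,0,1],
  [0,0,-0.5,0,0,0,1],
  [0,0,0,0,0,0,1],
  [0,0,0,0,0,0,1],
])

```text
clock: 20.35
tool_pos: [0.5653, 0.1861, 0.0613]
eef_rot: [-0.098, 0.995, 0.0, 0.001]
contact_force: [-2.3, -0.7, 6.9]
opening: 0.177
finger_force: 55.0
```

>>> step_arm([
  [4,6,0,0,0,0,1],
  [4,6,0,0,0,0,1],
  [4,6,0,0,0,0,1],
  [2,3,0,0,0,0,1],
  [0,0,0,0,0,0,1],
  [0,0,0,0,0,0,1],
])

```text
clock: 20.95
tool_pos: [0.5793, 0.2042, 0.0614]
eef_rot: [-0.097, 0.995, -0.002, -0.0]
contact_force: [-2.6, -6.2, 9.0]
opening: 0.174
finger_force: 55.0
```

>>> step_arm([
  [2,3,0,0,0,0,1],
  [2,3,0,0,0,0,1],
  [0,0,0,0,0,0,1],
  [0,0,0,0,0,0,1],
])

```text
clock: 21.35
tool_pos: [0.5806, 0.206, 0.0617]
eef_rot: [-0.096, 0.995, -0.005, -0.003]
contact_force: [-9.5, -12.9, 20.2]
opening: 0.178
finger_force: 55.0
```

>>> step_arm([
  [1,1.5,0,0,0,0,1],
  [1,1,0,0,0,0,1],
  [0,0,0,0,0,0,1],
  [0,0,0,0,0,0,1],
])

```text
clock: 21.75
tool_pos: [0.5808, 0.2062, 0.062]
eef_rot: [-0.096, 0.995, -0.007, -0.005]
contact_force: [-14.3, -16.6, 26.9]
opening: 0.177
finger_force: 55.0
```

Friction from too much downforce is holding the rack, so I ease upward.

>>> step_arm([
  [0,0,0.5,0,0,0,1],
  [0,0,0.5,0,0,0,1],
  [0,0,0,0,0,0,1],
  [0,0,0,0,0,0,1],
])

```text
clock: 22.15
tool_pos: [0.5824, 0.2087, 0.0619]
eef_rot: [-0.096, 0.995, -0.005, -0.004]
contact_force: [-7.9, -11.5, 13.5]
opening: 0.177
finger_force: 55.0
```

>>> step_arm([
  [0,0,0.5,0,0,0,1],
  [0,0,0.5,0,0,0,1],
  [0,0,0,0,0,0,1],
  [0,0,0,0,0,0,1],
])

```text
clock: 22.55
tool_pos: [0.5825, 0.2088, 0.062]
eef_rot: [-0.097, 0.995, -0.005, -0.004]
contact_force: [-6.7, -9.4, 7.7]
opening: 0.172
finger_force: 55.0
```

>>> step_arm([
  [0,0,0.3,0.006,-0.004,0,1],
  [0,0,0,0.006,-0.004,0,1],
  [0,0,0,0,0,0,1],
  [0,0,0,0,0,0,1],
])

```text
clock: 22.95
tool_pos: [0.5826, 0.211, 0.0614]
eef_rot: [-0.097, 0.995, 0.002, 0.001]
contact_force: [-3.2, -5.3, -0.8]
opening: 0.177
finger_force: 55.0
```

>>> step_arm([
  [1,1.5,0,0,0,0,1],
  [1,1.5,0,0,0,0,1],
  [0,0,0,0,0,0,1],
  [0,0,0,0,0,0,1],
])

```text
clock: 23.35
tool_pos: [0.5832, 0.2117, 0.0614]
eef_rot: [-0.097, 0.995, 0.0, -0.0]
contact_force: [-6.1, -8.3, 3.3]
opening: 0.178
finger_force: 55.0
```

```bash
cat > st.py <<'E'
from h import *
from scipy.spatial.transform import Rotation as R
s=[]
for i in range(1):
    s=r.get_state()
M=R.from_quat(s["eef_rot"]).as_matrix(); a=np.deg2rad(11.1)
A=np.array([[np.cos(a),np.sin(a)],[-np.sin(a),np.cos(a)]])
print("from home, tray axes mm",np.round(A@(s["tool_pos"][:2]-[.585,.2152])*1000,1),"z",s["tool_pos"][2].round(4),"fix tilt rot",np.round([-M[1,2],M[0,2]],4),"yaw err",np.round(np.degrees(np.arctan2(M[1,1],M[0,1]))-101.1,2),"F tray",np.round(A@s["contact_force"][:2],1),s["contact_force"][2].round(1),s["clock"])
E
python3 st.py
```

```text
from home, tray axes mm [-2.4 -3. ] z 0.0614 fix tilt rot [-0.0007 -0.0009] yaw err 0.01 F tray [-7.5 -7. ] 3.3 23.35
```

>>> step_arm([
  [1,1.5,0.3,0.002,-0.002,0,1],
  [1,1.5,0,0.002,-0.002,0,1],
  [1,1,0.2,0.002,-0.002,0,1],
  [0,0,0,0,0,0,1],
  [0,0,0,0,0,0,1],
])

```text
clock: 23.85
tool_pos: [0.5848, 0.214, 0.0613]
eef_rot: [-0.097, 0.995, 0.002, 0.001]
contact_force: [-8.2, -10.8, 5.2]
opening: 0.179
finger_force: 55.0
```

```bash
python3 st.py
```

```text
from home, tray axes mm [-0.5 -1.1] z 0.0613 fix tilt rot [-0.0033  0.0018] yaw err -0.01 F tray [-10.1  -9. ] 5.2 23.85
```

>>> step_arm([
  [1,1.5,0.3,0,0,0,1],
  [1,1.5,0,0,0,0,1],
  [0,0,0,0,0,0,1],
  [0,0,0,0,0,0,1],
])

```text
clock: 24.25
tool_pos: [0.5847, 0.214, 0.0613]
eef_rot: [-0.096, 0.995, -0.001, -0.001]
contact_force: [-14.1, -16.6, 9.8]
opening: 0.177
finger_force: 55.0
```

```bash
python3 st.py
```

```text
from home, tray axes mm [-0.5 -1.2] z 0.0613 fix tilt rot [ 0.0016 -0.0026] yaw err -0.07 F tray [-17.  -13.6] 9.8 24.25
```

>>> step_arm([
  [1,1.5,0.2,0,0,0,1],
  [1,1.5,0,0,0,0,1],
  [0,0,0,0,0,0,1],
  [0,0,0,0,0,0,1],
])

```text
clock: 24.65
tool_pos: [0.5847, 0.214, 0.0614]
eef_rot: [-0.095, 0.995, -0.003, -0.004]
contact_force: [-18.5, -21.7, 13.5]
opening: 0.175
finger_force: 55.0
```

```bash
python3 st.py
```

```text
from home, tray axes mm [-0.5 -1.1] z 0.0614 fix tilt rot [ 0.0066 -0.0071] yaw err -0.14 F tray [-22.3 -17.7] 13.5 24.65
```

The rack appears seated on both walls. I fix the tilt, ease the far-wall push, and check whether y was only held by friction.

>>> step_arm([
  [-1.5,0.2,0.3,0.004,-0.004,0.001,1],
  [-1.5,0.2,0.3,0.004,-0.004,0.001,1],
  [0,0,0,0,0,0,1],
  [0,0,0,0,0,0,1],
])

```text
clock: 25.05
tool_pos: [0.5846, 0.2153, 0.0613]
eef_rot: [-0.096, 0.995, 0.002, 0.003]
contact_force: [-8.4, -17.1, 3.3]
opening: 0.172
finger_force: 55.0
```

```bash
python3 st.py; python3 - <<'E'
from h import *
ims=[]
for n in ("top","scene"):
    p,d,c=snap(n)
    x,y=((235,225) if n=="top" else (405,260)); ims.append(cv2.resize(p[y-50:y+50,x-65:x+65],None,fx=3.05,fy=3.05,interpolation=2))
cv2.imwrite("pics/fin1.png",cv2.resize(np.hstack(ims),None,fx=1,fy=1))
E
```

```text
from home, tray axes mm [-0.3  0.2] z 0.0613 fix tilt rot [-0.0036  0.0058] yaw err -0.04 F tray [-11.5 -15.2] 3.3 25.05
```

View pics/fin1.png

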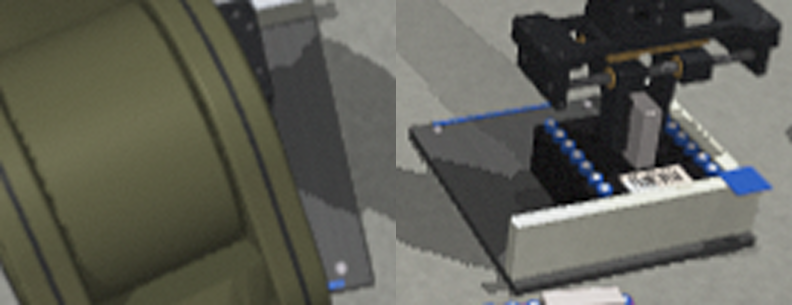

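The scene crop shows the rack in the corner against both walls, with the fingers on the fin at (640,130). Y moved 1.3 mm when I eased off, so I check each axis once more.

>>> step_arm([
  [-0.4,2,0.2,-0.001,0.003,0.001,1],
  [0,0,0,0,0,0,1],
  [0,0,0,0,0,0,1],
])

```text
clock: 25.45
tool_pos: [0.5846, 0.2153, 0.0614]
eef_rot: [-0.096, 0.995, -0.0, 0.001]
contact_force: [-10.0, -20.6, 3.8]
opening: 0.176
finger_force: 55.0
```

```bash
python3 st.py
```

```text
from home, tray axes mm [-0.4  0.2] z 0.0614 fix tilt rot [-0.0001  0.0029] yaw err -0.06 F tray [-13.8 -18.3] 3.8 25.45
```

>>> step_arm([
  [1.5,-1.5,0,0,0,0,1],
  [1.5,-1.5,0,0,0,0,1],
  [0,0,0,0,0,0,1],
  [0,0,0,0,0,0,1],
])

```text
clock: 25.85
tool_pos: [0.5846, 0.2153, 0.0613]
eef_rot: [-0.098, 0.995, 0.002, -0.001]
contact_force: [-15.0, -16.1, 6.2]
opening: 0.178
finger_force: 55.0
```

```bash
python3 st.py
```

```text
from home, tray axes mm [-0.4  0.1] z 0.0613 fix tilt rot [-0.0029 -0.0015] yaw err 0.09 F tray [-17.8 -12.9] 6.2 25.85
```

>>> step_arm([
  [2.3,-1.6,0.3,0,0,0,1],
  [0,0,0,0,0,0,1],
  [0,0,0,0,0,0,1],
])

```text
clock: 26.15
tool_pos: [0.5846, 0.2153, 0.0614]
eef_rot: [-0.098, 0.995, 0.002, -0.002]
contact_force: [-18.9, -14.4, 7.6]
opening: 0.177
finger_force: 55.1
```

```bash
python3 st.py
```

```text
from home, tray axes mm [-0.4  0.2] z 0.0614 fix tilt rot [-0.0041 -0.0051] yaw err 0.19 F tray [-21.3 -10.5] 7.6 26.15
```

>>> step_arm([
  [-1.5,2,0,0,0,0,1],
  [0,0,0,0,0,0,1],
  [0,0,0,0,0,0,1],
  [0,0,0,0,0,0,1],
  [0,0,0,0,0,0,1],
])

```text
clock: 26.65
tool_pos: [0.5846, 0.2153, 0.0614]
eef_rot: [-0.098, 0.995, 0.001, -0.001]
contact_force: [-16.8, -16.2, 6.2]
opening: 0.181
finger_force: 55.0
```

```bash
python3 st.py; python3 w.py w6; python3 - <<'E'
from f import *
h=X[...,2]; n=near(.575,.2,.13)
rect(n&(h>.052)&(h<.0565),"racktop"); 
P=X[n&(h>.05)&(h<.058)&(p.max(-1)<70)]; A=np.c_[P[:,:2]-P[:,:2].mean(0),np.ones(len(P))]; print("slopes",np.linalg.lstsq(A,P[:,2],rcond=None)[0])
E
```

```text
from home, tray axes mm [-0.4  0.2] z 0.0614 fix tilt rot [-0.002  -0.0031] yaw err 0.1 F tray [-19.6 -12.6] 6.2 26.65
cam [[-0.193, -0.942, -0.273, 0.513], [0.981, -0.185, -0.056, 0.201], [0.002, -0.279, 0.96, 0.207], [0.0, 0.0, 0.0, 1.0]]
racktop 31238 c [0.5567 0.2099] sz [0.0655 0.1108] ang 11.22 z [0.0535 0.0546 0.0556] [317.50342532 226.06453678]
slopes [ 0.0048814  -0.00072407  0.05452861]
```

View pics/w6.png

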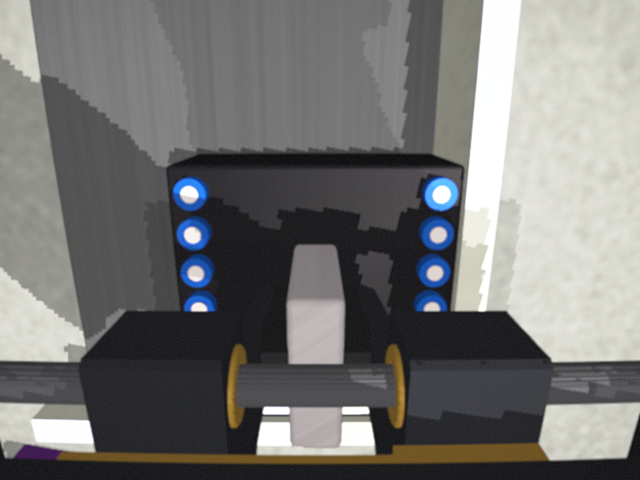

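The rack sits tight on the left wall at (460,240), flat and square. Both axes hold under push with no movement. Handing in.

```bash
python3 -c "
from plant import r
print(r.finish_job())"
```

```text
the job is handed in; nothing more can be done
None
```

The job is handed in at about 27 s of the 64 s; no verdict came back. The label got a hold of over 1.5 s from about 7 cm, though nothing confirms the read. The scanner is back upright in its dock, and the rack is held flat and pressed against both walls, judged by position and push force since the stop bars themselves were not visible.

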